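# Bolt the connector housing into the assembly jig

### The job

Clamp the connector housing that lies in the jig: by its ball handle slide the barrel bolt across, pushing the housing up against the end stop, as far as the notch in the catch plate, which lies about a centimetre short of the lug where the bolt stops dead; then swing the handle right down into the notch and let go, so that the bolt stays locked. Feel for the lug and the notch and do not force bolt or handle against the catch plate, which only two small screws hold; leave the things lying around the jig where they are.

Things in the scene. Friction and masses are not known exactly. Their poses are not given: they have to be found in the camera images.
- jig: Assembly jig fixed to the bench: dark steel base plate 170 x 360 x 14 mm on studs, its top 40 mm above the bench. Origin on the bench under its middle; y runs along the bolt's level axis the way the bolt closes, z up, x to the far side (handle swings to -x). Bolt axis at x = 0, z = 78 mm. All 'jig frame' figures are from here. In front of the guide (x below -35 mm) only corner stud nuts stand on the plate.
- bolt (a joint): How far the barrel bolt (steel rod, 14 mm thick) is slid along the jig's +y, in m: 0 fully back, 0.034 when its end pad has the housing against the end stop, 0.047 to 0.067 (unknown, see catch) when the handle's stem meets the catch's lug. It drags with about 2.5 N. Past 0.034 a spring pushes it back, and returns it if it is let go before the handle is in the notch.
- handle (a joint): Turn of the bolt's handle about the bolt's axis, in rad: 0 upright, growing as it swings down to the jig's -x side, about 1.52 lying level in the notch, fully down. Its friction (0.05 N m) lets it stay where it is left. Where its stem does not stand in line with the notch it is blocked at about 0.1 rad.
- knob (a point): Centre of the black ball, 22 mm in diameter, on the end of the straight handle, 68 mm from the bolt's axis; the stem (steel, 8 mm square) stands in the bolt at y = -55 mm + bolt in the jig frame. Handle up: 146 mm above the bench; fully down: 78 mm above the bench, at x = -68 mm in the jig frame.
- catch: Two cap screws clamping the catch plate; origin midway between them (x -22, y -31, z 59 mm in the jig frame), fixed. The plate, a light-alloy angle over the guide's front top edge (top 108 mm above the bench, front at x -26 mm), is set by hand along y within 10 mm either way of its middle; its setting is not given. Mid setting puts the stem's centre at y = +2 mm when it meets the lug.
- housing_mid (a point): Centre of the black plastic connector housing lying loose in the nest: 30 x 44 x 30 mm, 44 mm along the bolt's axis, 50 g, its underside 62 mm above the bench. It starts some 4 to 14 mm short of the end stop; against the stop its centre is at y = +90 mm in the jig frame.
- spare_mid (a point): Centre of a spare housing of the same kind on the bench near the -y end of the jig. A bystander.
- gauge: Steel plug gauge, 22 mm thick, 55 mm high, standing on the jig's base plate behind the guide. A bystander. Origin under its foot.
- driver: Screwdriver, 190 mm long, lying on the bench in front of the jig. A bystander.
- tub: Clear open tub, 125 x 165 x 62 mm, with contact clips, on the bench beyond the +y end of the jig. A bystander. Origin under its middle.
- guide_top (a point): Middle of the top of the bolt guide: blackened steel block 40 mm wide (x), 110 mm long (y -84 to +26 mm in the jig frame), its top 92 mm above the bench, slotted along the top for the handle's stem.
- pad_face (a point): Middle of the front face of the bolt's sprung end pad, 20 mm in diameter, at y = 34 mm + bolt in the jig frame until it is pressed. Once it has the housing against the end stop its spring pushes back with 4 N, rising by 0.2 N per mm of further slide, so 6 to 11 N when the stem is at the lug. At the lug the force rises steeply.
- slot (a point): Point on the bolt's axis at mid-guide. The plate's edge keeps the stem in a 12 mm wide slot along the top. At the slot's +y end the plate's lug crosses it and stops the stem hard. A notch 10 mm wide runs from the slot down the plate's front, a little before the lug: the stem drops into it 8 to 10 mm back from where it meets the lug. Elsewhere the plate blocks the turn.
- stop_face (a point): Middle of the end stop's face against which the housing is clamped: y = 112 mm in the jig frame, blackened steel block 50 mm wide, top 98 mm above the bench. The nest before it is a channel, y 38 to 112 mm, floor 62 mm and cheeks 78 mm above the bench. Behind it an open toggle clamp, to 125 mm above the bench (y 137 to 212 mm), has no part in this job.

How it is judged:
By the outcome, as a careful person would: the job done as asked, in the order asked, and still so for the second after the job is handed in, with the robot touching nothing.
It also fails if it takes over 54 s, if anything falls off the work surface, if the arm or the gripper's body presses on something with over 40 N, if the wrist force passes 120 N, or if a joint passes its speed limit or range.

### The arm

A 6-joint arm with a two-finger parallel gripper is mounted at the origin on the work surface. World frame = base frame: x ahead of the robot, y to its left, z up, the work surface at z = 0. Lengths are in m, angles in rad, forces in N, time in s.
With the tool pointing down it reaches from about 0.4 to 0.925 m from the base axis. Payload 3.4 kg.
Tool frame: the origin (TCP) lies between the finger pads; the fingertips stand robot.tips_ahead ahead of it and the grasp point (between the pads) lies 6 mm ahead of it (robot.tips_ahead is the distance from the TCP to the fingertips, in m); z points along the fingers, y is the line along which they close (so a half turn about z gives the same grasp; the last joint's range is limited). The gripper opens to 85 mm and grips with 20 to 120 N. Pads are 22 mm wide; open, the fingers measure 114 mm over their backs; the gripper's body (76 mm by 85 mm) begins 54 mm behind the grasp point. The pads swing forward as they close: fully open they stand 13 mm farther back than shut.
Start: joints at [-1.329, 0.307, 1.506, -0, 1.328, -0.073], TCP at [0.179, -0.547, 0.256] pointing down, gripper open.
Joint ranges: [-3.12, 3.12], [-1.05, 2.28], [0.14, 2.33], [-1.42, 4.57], [0.1, 2.73], [-2.68, 2.68]. Speed limits (rad/s): [2.57, 2.57, 3.14, 3.14, 3.14, 3.14].

### API

Orientations are given as a unit quaternion [x, y, z, w].
In Python, from bench import robot gives the robot as it stands.
- The arm moves only by the shell command python3 -m handwheel 'ROWS' [FORCE]. ROWS is JSON, a list of rows, each an object with "delta_pos": the shift along the tool's x, y, z in m, a list of three; "rot": the turn, a rotation vector about the tool's x, y, z in rad, a list of three; "grip": the closure, from -1 (fully open) to 1 (shut). A call has 1 to 12 rows; each row shifts and turns the commanded pose from where the row before left it, along the tool's axes as they then stand; what a row does not reach is not made up. A row lasts 1/12 s, in which the tool goes at most 41.7 mm and 7.16 degrees, less where a joint would pass 70% of its speed; a pose out of reach is approached as far as the arm can. A call with a gripper value outside its range is refused whole. The fingers move at their own pace and stop on an object; FORCE is the grip in N (left out, the last holds). Time passes only in rows, so rows that do not move let the fingers close. It gives the time, the measured TCP pose, the force, the opening and the grip force at its end, in the units of the state.
- robot.read_state(): the state, without advancing time (a new reading comes with each control period).
- robot.capture(name): name is "side" or "top" or "wrist"; returns the picture (420x560x3 uint8, red, green, blue); there is no depth.
- robot.camera_info(name): a dict with "fov_y" (degrees; the focal length in pixels is half the picture's height over the tangent of half this angle, whatever the lens; pixels are square), "cx", "cy" (the principal point, pixels), "R" (3x3) and "t" (3): a world point X has camera coordinates R X + t. Camera axes: x right, y down, z forward; pixel columns grow to the right and rows downward; lengths in m; the calibration is good to about 2 mm. A picture is of the moment at which its call begins: read the wrist's pose just before it. camera_info takes no time and is no camera call; for the wrist camera it gives the pose at the moment of the call.
- robot.sign_off(): hands the job in; it is judged then, once.
The state is a dict: "time_s": time; "joint_pos": joint angles; "dq": joint speeds; "tau": joint torques, N m; "ee_pos": TCP position; "ee_rot": TCP orientation; "contact_force": force on the tool from outside, world axes, zero at the start; "wrist_torque": the same for the moment, N m; "grip_width": finger opening in m; "gripper_force": force on a finger pad.
Only numpy, scipy, OpenCV 4.12 (cv2) and the standard library are available. Lean on these libraries where they do the work, as an engineer would, in place of code of your own. Each camera call takes 0.05 s, during which the arm holds its last target. There are 200 camera calls.

## Working session

There is one attempt and no reset: what is moved stays moved. The work goes in short steps, Python scripts to look and compute and a shell command to move; the robot and the scene stay as the last step left them, time stands still between calls to the robot, and variables do not carry over. Pictures are saved under pics/ and viewed, at most 10 in all, crops included, and the job is handed in when it is done.

```bash
mkdir -p pics; python3 - <<'E'
from bench import robot
import cv2,json
s=robot.read_state();print(s, robot.tips_ahead)
for n in("side","top"):
    im=robot.capture(n);cv2.imwrite(f"pics/{n}0.png",im[:,:,::-1])
    i=robot.camera_info(n);print(n,{k:(v.tolist() if hasattr(v,'tolist') else v) for k,v in i.items()})
E
```

```text
{'time_s': 0.0, 'joint_pos': array([-1.32848358e+00,  3.07574565e-01,  1.50769494e+00, -2.34189991e-05,
        1.32837167e+00, -7.35031881e-02]), 'dq': array([-0.001087  , -0.00040252, -0.00190414, -0.00164126,  0.00039722,
        0.00086189]), 'tau': array([-1.41259857e-04, -4.57547951e+01, -2.51914769e+01, -3.79563407e-04,
        1.33919474e-02, -2.78124941e-05]), 'ee_pos': array([ 0.17840159, -0.54594051,  0.25537195]), 'ee_rot': array([ 9.87557460e-01,  1.57255252e-01, -9.76736495e-05, -1.01965640e-03]), 'contact_force': array([-0.29266771,  0.06269706,  0.01153965]), 'wrist_torque': array([ 0.01559857,  0.00960957, -0.00333723]), 'gripper_force': 0.0, 'grip_width': 0.08536527567713657} 0.025
side {'fov_y': 46.39840436121679, 'cx': 280.7688876756077, 'cy': 213.52583527008917, 'R': [[0.9261350360698357, -0.37717316746219737, -0.003781099107045744], [-0.27857639080919855, -0.6772071311927551, -0.6810181318771178], [0.25430117862024304, 0.6317680770727593, -0.7322567905756443]], 't': [-0.48146571152213896, 0.29218334912497257, 0.9230853055577242]}
top {'fov_y': 57.89345549782163, 'cx': 281.0759484776167, 'cy': 201.32764817664204, 'R': [[-0.012015517902940087, -0.9997312961912758, -0.01982328795221228], [-0.9840275052979297, 0.015343462681216228, -0.177354015940107], [0.17761051811944506, 0.017375660236731278, -0.9839474530099054]], 't': [0.11463439206113389, 0.5702799397522869, 0.9547266943761858]}
```

View pics/side0.png

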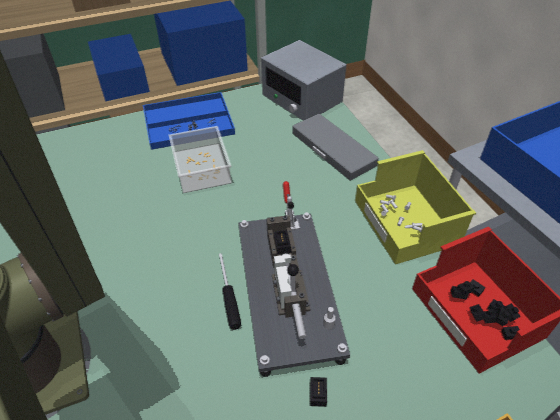

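View pics/top0.png

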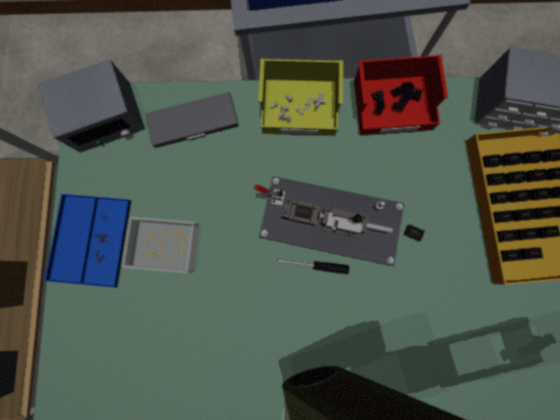

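The side view shows the jig with its ball handle up near (293,269). In the top view the jig's nuts are near (276,180), (399,206), (391,260) and (264,233), and the knob is near (358,217). I'll enlarge both.

```bash
cat > h.py <<'E'
import numpy as np,cv2
from bench import robot
from scipy.spatial.transform import Rotation as Ro
def cam(n):
    i=robot.camera_info(n);f=210/np.tan(np.radians(i['fov_y']/2));return f,i['cx'],i['cy'],np.array(i['R']),np.array(i['t'])
def ray(n,u,v,c=None):
    f,cx,cy,R,t=c or cam(n);return -R.T@t, R.T@np.array([(u-cx)/f,(v-cy)/f,1])
def at(n,u,v,z,c=None):
    o,d=ray(n,u,v,c);return o+d*(z-o[2])/d[2]
def proj(n,X,c=None):
    f,cx,cy,R,t=c or cam(n);p=R@np.array(X)+t;return np.array([cx+f*p[0]/p[2],cy+f*p[1]/p[2]])
def tri(a,b):
    A=np.zeros((3,3));B=np.zeros(3)
    for o,d in(a,b):
        d=d/np.linalg.norm(d);P=np.eye(3)-np.outer(d,d);A+=P;B+=P@o
    return np.linalg.solve(A,B)
E
python3 - <<'E'
import cv2
a=cv2.imread('pics/top0.png')[165:275,250:450];b=cv2.imread('pics/side0.png')[175:375,205:365]
cv2.imwrite('pics/topc.png',cv2.resize(a,None,fx=4,fy=4,interpolation=3))
cv2.imwrite('pics/sidec.png',cv2.resize(b,None,fx=3,fy=3,interpolation=3))
E
```

```text
(no output)
```

View pics/topc.png

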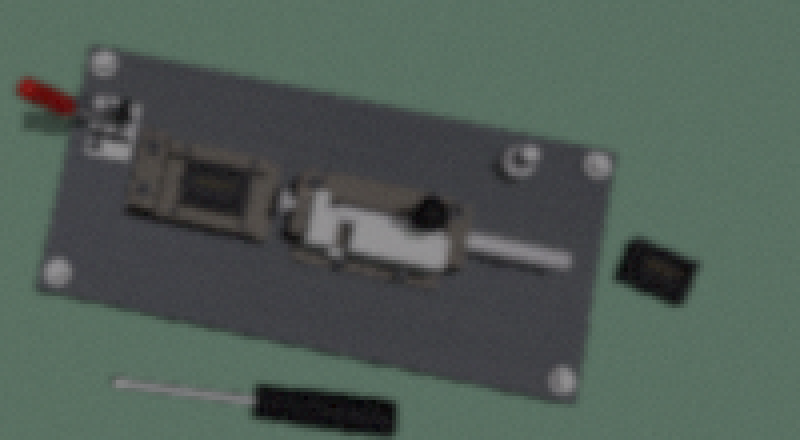

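View pics/sidec.png

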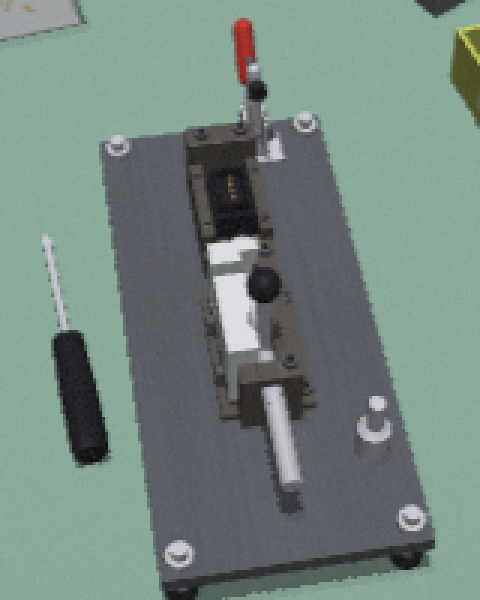

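Enlarged, the knob is at top crop (430,212) and side crop (264,284). The light-alloy catch plate shows its notch at top crop (345,235). The plate corners are clear.

```bash
python3 - <<'E'
from h import *
T=lambda x,y:((x+.5)/4-.5+250,(y+.5)/4-.5+165)
S=lambda x,y:((x+.5)/3-.5+205,(y+.5)/3-.5+175)
from scipy.optimize import least_squares
J=[(85,180),(85,-180),(-85,-180),(-85,180)]
pt=[T(*p) for p in[(92,45),(617,152),(577,402),(40,292)]]
ps=[S(*p) for p in[(318,113),(435,543),(163,578),(101,143)]]
for n,pp in(('top',pt),('side',ps)):
    W=np.array([at(n,*p,.04) for p in pp]);print(n,W.mean(0).round(4),[np.linalg.norm(W[i]-W[(i+1)%4]).round(4) for i in range(4)])
    d=W[0]-W[1]+W[3]-W[2];print(np.degrees(np.arctan2(d[1],d[0]))-90)
ct,cs=cam('top'),cam('side')
def w(p,j,z):
    c,s=np.cos(p[2]),np.sin(p[2]);return [p[0]+c*j[0]-s*j[1],p[1]+s*j[0]+c*j[1],z]
def f(p):
    return np.concatenate([proj(n,w(p,np.array(j)/1000,.04),c)-q for n,c,pp in(('top',ct,pt),('side',cs,ps)) for j,q in zip(J,pp)])
r=least_squares(f,[.6,0,-.2]);p=r.x;print('jig',p,np.degrees(p[2]),r.fun.round(1))
k=tri(ray('top',*T(430,212)),ray('side',*S(264,284)));print('knob tri',k)
K=w(p,(0,-.055),.146);print('knob model',K,proj('top',K)-T(430,212),proj('side',K)-S(264,284))
c,s=np.cos(p[2]),np.sin(p[2])
def tojig(X): d=np.array(X[:2])-p[:2];return (c*d[0]+s*d[1],-s*d[0]+c*d[1])
print('knobjig',tojig(k))
for q in[(318,190),(343,222),(355,222),(310,245),(450,235),(450,268)]: print(q,np.round(tojig(at('top',*T(*q),.108)),4))
E
```

```text
top [ 0.5223 -0.0274  0.04  ] [np.float64(0.3583), np.float64(0.168), np.float64(0.3562), np.float64(0.171)]
-12.544962816144661
side [ 0.5243 -0.0288  0.04  ] [np.float64(0.3631), np.float64(0.1665), np.float64(0.355), np.float64(0.1693)]
-13.01042888169124
jig [ 0.52365266 -0.02808398 -0.22390967] -12.829079040448054 [ 0.2 -0.7  0.8 -0.4  0.6  0.3 -0.6 -1.2 -0.4  0.2  0.5 -1.4 -0.9  1.4
 -0.9 -0.8]
knob tri [ 0.51324    -0.07539285  0.14332851]
knob model [np.float64(0.5114402731772595), np.float64(-0.08171100528662838), 0.146] [2.9174849  0.50975778] [0.40601195 2.03841561]
knobjig (np.float64(0.00035189737156078246), np.float64(-0.04843995070175157))
(318, 190) [0.0054 0.0165]
(343, 222) [-0.011  -0.0024]
(355, 222) [-0.0095 -0.0096]
(310, 245) [-0.0293  0.0148]
(450, 235) [-0.0053 -0.0682]
(450, 268) [-0.0254 -0.0718]
```

```bash
python3 -m handwheel '[{"delta_pos":[0,0,0],"rot":[0,0,0.108],"grip":-1},{"delta_pos":[0,0,0],"rot":[0,0,0.108],"grip":-1},{"delta_pos":[0,0,0],"rot":[0,0,0.108],"grip":-1},{"delta_pos":[0,0,0],"rot":[0,0,0.108],"grip":-1},{"delta_pos":[0,0,0],"rot":[0,0,0.108],"grip":-1},{"delta_pos":[0.011,-0.0265,0],"rot":[0,0,0],"grip":-1},{"delta_pos":[0.011,-0.0265,0],"rot":[0,0,0],"grip":-1},{"delta_pos":[0.011,-0.0265,0],"rot":[0,0,0],"grip":-1},{"delta_pos":[0.011,-0.0265,0],"rot":[0,0,0],"grip":-1},{"delta_pos":[0.011,-0.0265,0],"rot":[0,0,0],"grip":-1}]' 20
python3 - <<'E'
from h import *
s=robot.read_state();print(s['time_s'],s['ee_pos'],Ro.from_quat(s['ee_rot']).as_matrix().round(3))
E
```

```text
time_s: 0.93
ee_pos: [0.2619, -0.4282, 0.2558]
ee_rot: [0.994, -0.112, -0.0, -0.0]
contact_force: [0.2, -0.8, 0.6]
grip_width: 0.0854
gripper_force: 0.0
0.9333 [ 0.26194589 -0.42820971  0.25582028] [[ 0.975 -0.223 -0.   ]
 [-0.223 -0.975  0.001]
 [-0.001 -0.001 -1.   ]]
```

```bash
python3 -m handwheel '[{"delta_pos":[0.014,-0.033,0],"rot":[0,0,0],"grip":-1},{"delta_pos":[0.014,-0.033,0],"rot":[0,0,0],"grip":-1},{"delta_pos":[0.014,-0.033,0],"rot":[0,0,0],"grip":-1},{"delta_pos":[0.014,-0.033,0],"rot":[0,0,0],"grip":-1},{"delta_pos":[0.014,-0.033,0],"rot":[0,0,0],"grip":-1},{"delta_pos":[0.014,-0.033,0],"rot":[0,0,0],"grip":-1},{"delta_pos":[0.014,-0.033,0],"rot":[0,0,0],"grip":-1},{"delta_pos":[0.014,-0.033,0],"rot":[0,0,0],"grip":-1},{"delta_pos":[0.014,-0.033,0],"rot":[0,0,0],"grip":-1},{"delta_pos":[0.014,-0.033,0],"rot":[0,0,0],"grip":-1},{"delta_pos":[0.014,-0.033,0],"rot":[0,0,0],"grip":-1},{"delta_pos":[0.012,-0.035,0],"rot":[0,0,0],"grip":-1}]'
python3 -m handwheel '[{"delta_pos":[0,0,0],"rot":[0,0,0],"grip":-1},{"delta_pos":[0,0,0],"rot":[0,0,0],"grip":-1},{"delta_pos":[0,0,0],"rot":[0,0,0],"grip":-1}]'
python3 - <<'E'
from h import *
s=robot.read_state();c=cam('wrist');im=robot.capture('wrist')
print(s['time_s'],s['ee_pos'])
cv2.imwrite('pics/w1.png',im[:,:,::-1])
np.save('w1.npy',np.array([*c[:3],*c[3].ravel(),*c[4]]))
print(proj('wrist',[.5116,-.081,.146],c),proj('wrist',[.5132,-.0754,.143],c))
E
```

```text
time_s: 1.93
ee_pos: [0.5127, -0.077, 0.256]
ee_rot: [0.994, -0.112, -0.0, 0.0]
contact_force: [1.0, -0.8, -0.4]
grip_width: 0.0855
gripper_force: 0.0
time_s: 2.18
ee_pos: [0.5113, -0.0784, 0.2558]
ee_rot: [0.994, -0.111, -0.001, 0.0]
contact_force: [0.6, -1.0, -0.2]
grip_width: 0.0852
gripper_force: 0.0
2.1833 [ 0.5113424  -0.07843419  0.25576836]
[282.49427633 221.63193001] [275.25430915 220.03403491]
```

View pics/w1.png

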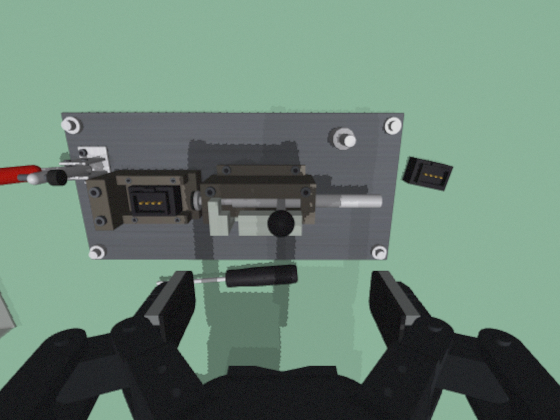

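The wrist view shows the ball at about (281,223), the catch plate with its notch near column 233, and its left end at 208. The jig is square to the image.

```bash
python3 - <<'E'
from h import *
a=np.load('w1.npy');c=(a[0],a[1],a[2],a[3:12].reshape(3,3),a[12:])
print('knob',at('wrist',281,223,.146,c))
W=np.array([at('wrist',*q,.04,c) for q in[(403,112.5),(389,261),(79,261),(62,113)]])
print(W.round(4),W.mean(0));d=W[3]-W[0]+W[2]-W[1];th=np.arctan2(d[1],d[0])-np.pi/2;print(np.degrees(th))
p=W.mean(0)[:2];C,S=np.cos(th),np.sin(th)
for q,z in[((281,223),.146),((302,235),.108),((209,235),.108),((228,210),.108),((238,210),.108)]:
    D=at('wrist',*q,z,c)[:2]-p;print(q,np.round([C*D[0]+S*D[1],-S*D[0]+C*D[1]],4))
im=cv2.imread('pics/w1.png')[150:270,180:330];cv2.imwrite('pics/w1c.png',cv2.resize(im,None,fx=5,fy=5,interpolation=3))
E
```

```text
knob [ 0.51073888 -0.07958613  0.146     ]
[[ 0.5657 -0.2225  0.04  ]
 [ 0.3978 -0.1885  0.04  ]
 [ 0.4811  0.1795  0.04  ]
 [ 0.6438  0.125   0.04  ]] [ 0.52208343 -0.02663302  0.04      ]
-12.714409042584004
(281, 223) [ 0.0006 -0.0542]
(302, 235) [-0.0247 -0.0738]
(209, 235) [-0.0246  0.0138]
(228, 210) [-0.0001 -0.0055]
(238, 210) [-0.0001 -0.0147]
```

View pics/w1c.png

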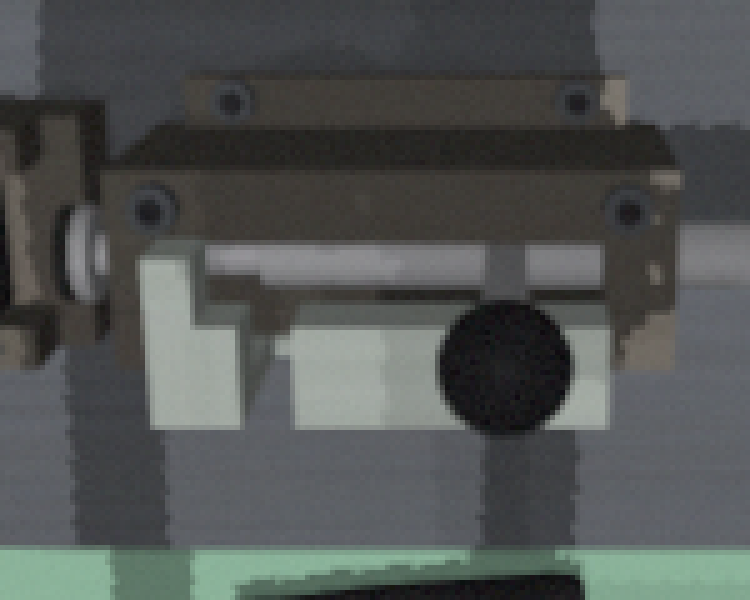

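The crop shows the lug face at crop column about 190, the notch from 243 to 293, and the ball at (505,367). That puts the notch about 44 mm ahead of the stem and the lug about 54 mm. Descending and gripping.

```bash
python3 -m handwheel '[{"delta_pos":[0,0.001,0.02],"rot":[0,0,0],"grip":-1},{"delta_pos":[0,0,0.02],"rot":[0,0,0],"grip":-1},{"delta_pos":[0,0,0.02],"rot":[0,0,0],"grip":-1},{"delta_pos":[0,0,0.02],"rot":[0,0,0],"grip":-1},{"delta_pos":[0,0,0.012],"rot":[0,0,0],"grip":-1},{"delta_pos":[0,0,0.012],"rot":[0,0,0],"grip":-1},{"delta_pos":[0,0,0],"rot":[0,0,0],"grip":-1},{"delta_pos":[0,0,0],"rot":[0,0,0],"grip":0}]' 30
python3 -m handwheel '[{"delta_pos":[0,0,0],"rot":[0,0,0],"grip":1},{"delta_pos":[0,0,0],"rot":[0,0,0],"grip":1},{"delta_pos":[0,0,0],"rot":[0,0,0],"grip":1},{"delta_pos":[0,0,0],"rot":[0,0,0],"grip":1},{"delta_pos":[0,0,0],"rot":[0,0,0],"grip":1},{"delta_pos":[0,0,0],"rot":[0,0,0],"grip":1},{"delta_pos":[0,0,0],"rot":[0,0,0],"grip":1},{"delta_pos":[0,0,0],"rot":[0,0,0],"grip":1}]' 30
```

```text
time_s: 2.9
ee_pos: [0.5106, -0.0806, 0.152]
ee_rot: [0.994, -0.113, -0.001, -0.0]
contact_force: [0.4, -0.1, -0.0]
grip_width: 0.0757
gripper_force: 0.0
time_s: 3.57
ee_pos: [0.5124, -0.0793, 0.1532]
ee_rot: [0.994, -0.112, 0.001, -0.0]
contact_force: [-0.1, 2.1, 5.3]
grip_width: 0.0199
gripper_force: 29.2
```

```bash
python3 -m handwheel '[{"delta_pos":[0,-0.002,0],"rot":[0,0,0],"grip":1},{"delta_pos":[0,-0.004,0],"rot":[0,0,0],"grip":1},{"delta_pos":[0,-0.004,0],"rot":[0,0,0],"grip":1},{"delta_pos":[0,-0.004,0],"rot":[0,0,0],"grip":1},{"delta_pos":[0,-0.004,0],"rot":[0,0,0],"grip":1},{"delta_pos":[0,-0.004,0],"rot":[0,0,0],"grip":1},{"delta_pos":[0,-0.004,0],"rot":[0,0,0],"grip":1},{"delta_pos":[0,-0.004,0],"rot":[0,0,0],"grip":1},{"delta_pos":[0,0,0],"rot":[0,0,0],"grip":1},{"delta_pos":[0,0,0],"rot":[0,0,0],"grip":1}]'
python3 -m handwheel '[{"delta_pos":[0,-0.002,0],"rot":[0,0,0],"grip":1},{"delta_pos":[0,-0.002,0],"rot":[0,0,0],"grip":1},{"delta_pos":[0,-0.002,0],"rot":[0,0,0],"grip":1},{"delta_pos":[0,-0.002,0],"rot":[0,0,0],"grip":1},{"delta_pos":[0,-0.002,0],"rot":[0,0,0],"grip":1},{"delta_pos":[0,-0.002,0],"rot":[0,0,0],"grip":1},{"delta_pos":[0,0,0],"rot":[0,0,0],"grip":1}]'
```

```text
time_s: 4.4
ee_pos: [0.519, -0.0507, 0.1533]
ee_rot: [0.994, -0.111, 0.001, 0.001]
contact_force: [-0.4, -1.2, 5.9]
grip_width: 0.0198
gripper_force: 29.3
time_s: 4.98
ee_pos: [0.5213, -0.0407, 0.1533]
ee_rot: [0.994, -0.111, 0.001, 0.002]
contact_force: [-2.1, -7.3, 6.6]
grip_width: 0.02
gripper_force: 29.4
```

```bash
python3 -m handwheel '[{"delta_pos":[0,-0.0015,0],"rot":[0,0,0],"grip":1},{"delta_pos":[0,-0.0015,0],"rot":[0,0,0],"grip":1},{"delta_pos":[0,-0.0015,0],"rot":[0,0,0],"grip":1},{"delta_pos":[0,-0.0015,0],"rot":[0,0,0],"grip":1},{"delta_pos":[0,0,0],"rot":[0,0,0],"grip":1},{"delta_pos":[0,0,0],"rot":[0,0,0],"grip":1}]'
python3 -m handwheel '[{"delta_pos":[0,-0.001,0],"rot":[0,0,0],"grip":1},{"delta_pos":[0,-0.001,0],"rot":[0,0,0],"grip":1},{"delta_pos":[0,0,0],"rot":[0,0,0],"grip":1},{"delta_pos":[0,0,0],"rot":[0,0,0],"grip":1}]'
```

```text
time_s: 5.48
ee_pos: [0.5226, -0.0352, 0.1534]
ee_rot: [0.994, -0.111, 0.001, 0.003]
contact_force: [-3.1, -8.2, 7.5]
grip_width: 0.0199
gripper_force: 29.5
time_s: 5.82
ee_pos: [0.523, -0.0335, 0.1534]
ee_rot: [0.994, -0.111, 0.001, 0.003]
contact_force: [-2.7, -8.1, 8.1]
grip_width: 0.0198
gripper_force: 29.5
```

```bash
python3 -m handwheel '[{"delta_pos":[0,-0.001,0],"rot":[0,0,0],"grip":1},{"delta_pos":[0,-0.001,0],"rot":[0,0,0],"grip":1},{"delta_pos":[0,-0.001,0],"rot":[0,0,0],"grip":1},{"delta_pos":[0,0,0],"rot":[0,0,0],"grip":1},{"delta_pos":[0,0,0],"rot":[0,0,0],"grip":1}]'
python3 -m handwheel '[{"delta_pos":[0,-0.001,0],"rot":[0,0,0],"grip":1},{"delta_pos":[0,0,0],"rot":[0,0,0],"grip":1},{"delta_pos":[0,0,0],"rot":[0,0,0],"grip":1}]'
python3 -m handwheel '[{"delta_pos":[0,-0.001,0],"rot":[0,0,0],"grip":1},{"delta_pos":[0,0,0],"rot":[0,0,0],"grip":1},{"delta_pos":[0,0,0],"rot":[0,0,0],"grip":1}]'
```

```text
time_s: 6.23
ee_pos: [0.5236, -0.0307, 0.1534]
ee_rot: [0.994, -0.111, 0.001, 0.003]
contact_force: [-2.9, -9.0, 7.3]
grip_width: 0.02
gripper_force: 29.6
time_s: 6.48
ee_pos: [0.5238, -0.0298, 0.1534]
ee_rot: [0.994, -0.111, 0.001, 0.003]
contact_force: [-3.4, -9.8, 7.6]
grip_width: 0.0198
gripper_force: 29.6
time_s: 6.73
ee_pos: [0.524, -0.0289, 0.1534]
ee_rot: [0.994, -0.111, 0.001, 0.003]
contact_force: [-3.0, -9.3, 7.7]
grip_width: 0.0197
gripper_force: 29.6
```

```bash
python3 -m handwheel '[{"delta_pos":[0,-0.001,0],"rot":[0,0,0],"grip":1},{"delta_pos":[0,0,0],"rot":[0,0,0],"grip":1},{"delta_pos":[0,0,0],"rot":[0,0,0],"grip":1}]'
python3 -m handwheel '[{"delta_pos":[0,-0.001,0],"rot":[0,0,0],"grip":1},{"delta_pos":[0,0,0],"rot":[0,0,0],"grip":1},{"delta_pos":[0,0,0],"rot":[0,0,0],"grip":1}]'
```

```text
time_s: 6.98
ee_pos: [0.5242, -0.028, 0.1534]
ee_rot: [0.994, -0.111, 0.001, 0.003]
contact_force: [-3.3, -10.1, 7.2]
grip_width: 0.0199
gripper_force: 29.6
time_s: 7.23
ee_pos: [0.5244, -0.0271, 0.1534]
ee_rot: [0.994, -0.111, 0.001, 0.003]
contact_force: [-2.5, -10.2, 7.2]
grip_width: 0.0202
gripper_force: 29.6
```

```bash
python3 -m handwheel '[{"delta_pos":[0,-0.001,0],"rot":[0,0,0],"grip":1},{"delta_pos":[0,0,0],"rot":[0,0,0],"grip":1},{"delta_pos":[0,0,0],"rot":[0,0,0],"grip":1}]'
```

```text
time_s: 7.48
ee_pos: [0.5247, -0.0262, 0.1534]
ee_rot: [0.994, -0.111, 0.001, 0.003]
contact_force: [-3.3, -10.2, 7.9]
grip_width: 0.0197
gripper_force: 29.6
```

```bash
python3 -m handwheel '[{"delta_pos":[0,-0.001,0],"rot":[0,0,0],"grip":1},{"delta_pos":[0,0,0],"rot":[0,0,0],"grip":1},{"delta_pos":[0,0,0],"rot":[0,0,0],"grip":1}]'
```

```text
time_s: 7.73
ee_pos: [0.5249, -0.0252, 0.1534]
ee_rot: [0.994, -0.111, 0.001, 0.003]
contact_force: [-3.7, -10.7, 7.5]
grip_width: 0.02
gripper_force: 29.6
```

```bash
python3 -c "
from h import *
s=robot.read_state();print((s['ee_pos']-[.5124,-.0793,.1532])@[.222,.975,0],s['contact_force']@[.222,.975,0],s['wrist_torque'])"
```

```text
0.055485880806939926 -11.217590432117738 [-1.57037116  0.47715368 -0.0611976 ]
```

```bash
python3 -m handwheel '[{"delta_pos":[0,-0.0008,0],"rot":[0,0,0],"grip":1},{"delta_pos":[0,0,0],"rot":[0,0,0],"grip":1},{"delta_pos":[0,0,0],"rot":[0,0,0],"grip":1}]'
```

```text
time_s: 7.98
ee_pos: [0.5249, -0.0249, 0.1534]
ee_rot: [0.994, -0.111, 0.001, 0.004]
contact_force: [-2.6, -12.6, 7.9]
grip_width: 0.02
gripper_force: 29.7
```

```bash
python3 -m handwheel '[{"delta_pos":[0,-0.0006,0],"rot":[0,0,0],"grip":1},{"delta_pos":[0,0,0],"rot":[0,0,0],"grip":1},{"delta_pos":[0,0,0],"rot":[0,0,0],"grip":1}]'
```

```text
time_s: 8.23
ee_pos: [0.5249, -0.0249, 0.1534]
ee_rot: [0.994, -0.111, 0.0, 0.004]
contact_force: [-4.7, -14.2, 6.5]
grip_width: 0.0198
gripper_force: 29.8
```

The lug is felt at 55.8 mm. Now back 9 mm from there.

```bash
python3 -m handwheel '[{"delta_pos":[0,0.002,0],"rot":[0,0,0],"grip":1},{"delta_pos":[0,0.002,0],"rot":[0,0,0],"grip":1},{"delta_pos":[0,0.002,0],"rot":[0,0,0],"grip":1},{"delta_pos":[0,0.002,0],"rot":[0,0,0],"grip":1},{"delta_pos":[0,0.002,0],"rot":[0,0,0],"grip":1},{"delta_pos":[0,0.001,0],"rot":[0,0,0],"grip":1},{"delta_pos":[0,0,0],"rot":[0,0,0],"grip":1},{"delta_pos":[0,0,0],"rot":[0,0,0],"grip":1},{"delta_pos":[0,0,0],"rot":[0,0,0],"grip":1}]'
python3 -c "
from h import *
s=robot.read_state();print((s['ee_pos']-[.5124,-.0793,.1532])@[.222,.975,0],s['contact_force']@[.222,.975,0],s['wrist_torque'])
c=cam('wrist');cv2.imwrite('pics/w2.png',cv2.resize(robot.capture('wrist')[100:400,80:480,::-1],None,fx=2,fy=2,interpolation=3))"
```

```text
time_s: 8.98
ee_pos: [0.5231, -0.033, 0.1534]
ee_rot: [0.994, -0.111, 0.001, 0.002]
contact_force: [-1.0, -5.9, 6.1]
grip_width: 0.0198
gripper_force: 29.5
0.04752501962942308 -5.970064645886169 [-0.76588958  0.34434019  0.01914277]
```

View pics/w2.png

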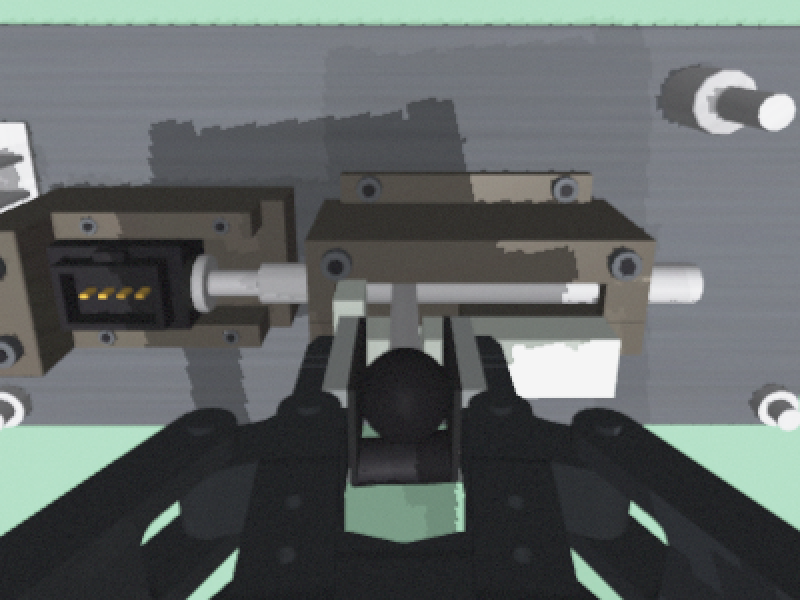

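The image shows the housing against the stop and the stem in line with the notch, with the ball centred in the pads. A touch further back, then I try the turn gently.

```bash
python3 -m handwheel '[{"delta_pos":[0,0.0006,0],"rot":[0,0,0],"grip":1},{"delta_pos":[0,0,0],"rot":[0,0,0],"grip":1},{"delta_pos":[-0.0034,0,0.0001],"rot":[0,0,0],"grip":1},{"delta_pos":[-0.0034,0,0.0003],"rot":[0,0,0],"grip":1},{"delta_pos":[-0.0034,0,0.0004],"rot":[0,0,0],"grip":1},{"delta_pos":[0,0,0],"rot":[0,0,0],"grip":1},{"delta_pos":[0,0,0],"rot":[0,0,0],"grip":1}]'
python3 -c "
from h import *
s=robot.read_state();d=s['ee_pos']-[.5124,-.0793,.1532];f=s['contact_force']
print('x,y',d@[.975,-.222,0],d@[.222,.975,0],'f',f@[.975,-.222,0],f@[.222,.975,0])"
```

```text
time_s: 9.62
ee_pos: [0.5134, -0.0312, 0.1525]
ee_rot: [0.994, -0.111, 0.001, 0.002]
contact_force: [-0.8, -4.6, 5.2]
grip_width: 0.02
gripper_force: 29.5
x,y -0.009742988123278843 0.04708175192106523 f 0.22906411890597597 -4.679886603923193
```

```bash
python3 -m handwheel '[{"delta_pos":[-0.0034,0,0.0006],"rot":[0,0,0],"grip":1},{"delta_pos":[-0.0033,0,0.0008],"rot":[0,0,0],"grip":1},{"delta_pos":[-0.0033,0,0.0009],"rot":[0,0,0],"grip":1},{"delta_pos":[0,0,0],"rot":[0,0,0],"grip":1},{"delta_pos":[0,0,0],"rot":[0,0,0],"grip":1}]'
cat > st.py <<'E'
from h import *
s=robot.read_state();d=s['ee_pos']-[.5124,-.0793,.1532];f=s['contact_force']
x=d@[.975,-.222,0];print('x,y,z',np.round([x,d@[.222,.975,0],d[2]],4),'th',np.arcsin(-x/.068),'zexp',np.sqrt(.068**2-x*x)-.068,'f',f@[.975,-.222,0],f@[.222,.975,0],f[2])
E
python3 st.py
```

```text
time_s: 10.03
ee_pos: [0.5032, -0.0289, 0.1499]
ee_rot: [0.994, -0.111, 0.001, 0.002]
contact_force: [-1.1, -5.3, 4.7]
grip_width: 0.0198
gripper_force: 29.6
x,y,z [-0.0201  0.0471 -0.0033] th 0.30064083210842907 zexp -0.003050009838517484 f 0.052368656708899224 -5.395650277294182 4.733806476638575
```

```bash
python3 -m handwheel '[{"delta_pos":[-0.0032,0,0.0011],"rot":[0,0,0],"grip":1},{"delta_pos":[-0.0032,0,0.0012],"rot":[0,0,0],"grip":1},{"delta_pos":[-0.0031,0,0.0014],"rot":[0,0,0],"grip":1},{"delta_pos":[-0.003,0,0.0016],"rot":[0,0,0],"grip":1},{"delta_pos":[-0.003,0,0.0017],"rot":[0,0,0],"grip":1},{"delta_pos":[-0.0028,0,0.0019],"rot":[0,0,0],"grip":1},{"delta_pos":[-0.0028,0,0.002],"rot":[0,0,0],"grip":1},{"delta_pos":[-0.0026,0,0.0021],"rot":[0,0,0],"grip":1},{"delta_pos":[-0.0025,0,0.0023],"rot":[0,0,0],"grip":1},{"delta_pos":[-0.0025,0,0.0023],"rot":[0,0,0],"grip":1},{"delta_pos":[0,0,0],"rot":[0,0,0],"grip":1},{"delta_pos":[0,0,0],"rot":[0,0,0],"grip":1}]'
python3 st.py
```

```text
time_s: 11.03
ee_pos: [0.4745, -0.0223, 0.1316]
ee_rot: [0.994, -0.111, -0.0, 0.001]
contact_force: [-1.0, -4.3, 2.0]
grip_width: 0.0198
gripper_force: 30.2
x,y,z [-0.0496  0.0471 -0.0216] th 0.8174951179891806 zexp -0.021484566058903726 f -0.021274254492249817 -4.401761227455887 2.012707049456173
```

```bash
python3 -m handwheel '[{"delta_pos":[-0.0023,0,0.0025],"rot":[0,0,0],"grip":1},{"delta_pos":[-0.0022,0,0.0026],"rot":[0,0,0],"grip":1},{"delta_pos":[-0.002,0,0.0027],"rot":[0,0,0],"grip":1},{"delta_pos":[-0.0019,0,0.0028],"rot":[0,0,0],"grip":1},{"delta_pos":[-0.0018,0,0.0029],"rot":[0,0,0],"grip":1},{"delta_pos":[-0.0016,0,0.003],"rot":[0,0,0],"grip":1},{"delta_pos":[-0.0014,0,0.0031],"rot":[0,0,0],"grip":1},{"delta_pos":[-0.0014,0,0.0031],"rot":[0,0,0],"grip":1},{"delta_pos":[-0.0011,0,0.0032],"rot":[0,0,0],"grip":1},{"delta_pos":[-0.001,0,0.0033],"rot":[0,0,0],"grip":1},{"delta_pos":[0,0,0],"rot":[0,0,0],"grip":1},{"delta_pos":[0,0,0],"rot":[0,0,0],"grip":1}]'
python3 st.py
```

```text
time_s: 12.03
ee_pos: [0.4579, -0.0185, 0.1022]
ee_rot: [0.994, -0.111, -0.001, 0.001]
contact_force: [-1.5, -6.0, 0.5]
grip_width: 0.0198
gripper_force: 30.7
x,y,z [-0.0666  0.0472 -0.051 ] th 1.3704039979297078 zexp -0.0544643399745479 f -0.11505158276941653 -6.181527657110152 0.5411791052726298
```

```bash
python3 -m handwheel '[{"delta_pos":[-0.0006,0,0.003],"rot":[0,0,0],"grip":1},{"delta_pos":[-0.0004,0,0.003],"rot":[0,0,0],"grip":1},{"delta_pos":[-0.0002,0,0.003],"rot":[0,0,0],"grip":1},{"delta_pos":[-0.0001,0,0.002],"rot":[0,0,0],"grip":1},{"delta_pos":[0,0,0.001],"rot":[0,0,0],"grip":1},{"delta_pos":[0,0,0],"rot":[0,0,0],"grip":1},{"delta_pos":[0,0,0],"rot":[0,0,0],"grip":1}]'
python3 st.py
python3 -m handwheel '[{"delta_pos":[0,0,0.001],"rot":[0,0,0],"grip":1},{"delta_pos":[0,0,0.0005],"rot":[0,0,0],"grip":1},{"delta_pos":[0,0,0],"rot":[0,0,0],"grip":1}]'
python3 st.py
```

```text
time_s: 12.62
ee_pos: [0.4558, -0.018, 0.0901]
ee_rot: [0.994, -0.111, -0.001, 0.001]
contact_force: [-1.9, -4.7, 1.3]
grip_width: 0.0201
gripper_force: 30.8
x,y,z [-0.0687  0.0472 -0.0631] th nan zexp nan f -0.8320883933265409 -5.054243084650626 1.3364694915636655
time_s: 12.87
ee_pos: [0.4558, -0.018, 0.0886]
ee_rot: [0.994, -0.111, -0.001, 0.001]
contact_force: [-4.2, -4.6, 1.5]
grip_width: 0.0198
gripper_force: 30.9
x,y,z [-0.0687  0.0472 -0.0646] th nan zexp nan f -3.0983603419634917 -5.415330875913781 1.4860138259799316st.py:3: RuntimeWarning: invalid value encountered in arcsin
  x=d@[.975,-.222,0];print('x,y,z',np.round([x,d@[.222,.975,0],d[2]],4),'th',np.arcsin(-x/.068),'zexp',np.sqrt(.068**2-x*x)-.068,'f',f@[.975,-.222,0],f@[.222,.975,0],f[2])
st.py:3: RuntimeWarning: invalid value encountered in sqrt
  x=d@[.975,-.222,0];print('x,y,z',np.round([x,d@[.222,.975,0],d[2]],4),'th',np.arcsin(-x/.068),'zexp',np.sqrt(.068**2-x*x)-.068,'f',f@[.975,-.222,0],f@[.222,.975,0],f[2])
st.py:3: RuntimeWarning: invalid value encountered in arcsin
  x=d@[.975,-.222,0];print('x,y,z',np.round([x,d@[.222,.975,0],d[2]],4),'th',np.arcsin(-x/.068),'zexp',np.sqrt(.068**2-x*x)-.068,'f',f@[.975,-.222,0],f@[.222,.975,0],f[2])
st.py:3: RuntimeWarning: invalid value encountered in sqrt
  x=d@[.975,-.222,0];print('x,y,z',np.round([x,d@[.222,.975,0],d[2]],4),'th',np.arcsin(-x/.068),'zexp',np.sqrt(.068**2-x*x)-.068,'f',f@[.975,-.222,0],f@[.222,.975,0],f[2])
```

```bash
python3 -m handwheel '[{"delta_pos":[0.0008,0,0.0008],"rot":[0,0,0],"grip":1},{"delta_pos":[0,0,0],"rot":[0,0,0],"grip":1},{"delta_pos":[0,0,0],"rot":[0,0,0],"grip":1}]'
python3 st.py 2>/dev/null
python3 -m handwheel '[{"delta_pos":[0,0,0.001],"rot":[0,0,0],"grip":1},{"delta_pos":[0,0,0],"rot":[0,0,0],"grip":1},{"delta_pos":[0,0,0],"rot":[0,0,0],"grip":1}]'
python3 st.py 2>/dev/null
```

```text
time_s: 13.12
ee_pos: [0.4559, -0.0181, 0.0877]
ee_rot: [0.994, -0.111, -0.002, 0.001]
contact_force: [-3.6, -4.1, 1.4]
grip_width: 0.0199
gripper_force: 30.9
x,y,z [-0.0687  0.0471 -0.0655] th nan zexp nan f -2.622549906350795 -4.773448999774371 1.3941846834651577
time_s: 13.37
ee_pos: [0.4559, -0.0181, 0.0867]
ee_rot: [0.994, -0.111, -0.002, 0.001]
contact_force: [-3.5, -5.4, 1.0]
grip_width: 0.0202
gripper_force: 30.9
x,y,z [-0.0687  0.0471 -0.0665] th nan zexp nan f -2.2242543517288857 -6.074723063478398 0.9611456274805992
```

```bash
python3 -m handwheel '[{"delta_pos":[0.0005,0,0.001],"rot":[0,0,0],"grip":1},{"delta_pos":[0,0,0],"rot":[0,0,0],"grip":1},{"delta_pos":[0,0,0],"rot":[0,0,0],"grip":1}]'
python3 st.py 2>/dev/null
python3 -m handwheel '[{"delta_pos":[0,0,0.001],"rot":[0,0,0],"grip":1},{"delta_pos":[0,0,0],"rot":[0,0,0],"grip":1},{"delta_pos":[0,0,0],"rot":[0,0,0],"grip":1}]'
python3 st.py 2>/dev/null
```

```text
time_s: 13.62
ee_pos: [0.456, -0.0181, 0.0856]
ee_rot: [0.994, -0.111, -0.002, 0.001]
contact_force: [-4.0, -4.4, 1.1]
grip_width: 0.0198
gripper_force: 30.9
x,y,z [-0.0686  0.0472 -0.0676] th nan zexp nan f -2.955067136445901 -5.13580420478699 1.0517223918380414
time_s: 13.87
ee_pos: [0.456, -0.0181, 0.0847]
ee_rot: [0.994, -0.111, -0.002, 0.001]
contact_force: [-3.9, -4.9, 2.6]
grip_width: 0.02
gripper_force: 31.0
x,y,z [-0.0685  0.0471 -0.0685] th nan zexp nan f -2.6842637987404823 -5.587087163955776 2.622525214328803
```

```bash
python3 -m handwheel '[{"delta_pos":[0.0005,0,0.001],"rot":[0,0,0],"grip":1},{"delta_pos":[0,0,0],"rot":[0,0,0],"grip":1},{"delta_pos":[0,0,0],"rot":[0,0,0],"grip":1}]'
python3 st.py 2>/dev/null
```

```text
time_s: 14.12
ee_pos: [0.4561, -0.0182, 0.0843]
ee_rot: [0.994, -0.111, -0.003, 0.001]
contact_force: [-6.5, -4.9, 10.2]
grip_width: 0.0201
gripper_force: 31.5
x,y,z [-0.0684  0.0471 -0.0689] th nan zexp nan f -5.2022474593046555 -6.239802601009895 10.246467606768908
```

Fully down (10 N, movement stopped). Now I'll relax, open and lift off.

```bash
python3 -m handwheel '[{"delta_pos":[0.0005,0.0007,-0.001],"rot":[0,0,0],"grip":1},{"delta_pos":[0,0.0007,0],"rot":[0,0,0],"grip":1},{"delta_pos":[0,0.0007,0],"rot":[0,0,0],"grip":1},{"delta_pos":[0,0,0],"rot":[0,0,0],"grip":1},{"delta_pos":[0,0,0],"rot":[0,0,0],"grip":1}]'
python3 st.py 2>/dev/null
```

```text
time_s: 14.53
ee_pos: [0.4558, -0.0198, 0.0847]
ee_rot: [0.994, -0.111, -0.003, 0.001]
contact_force: [-6.9, -2.0, 3.6]
grip_width: 0.0199
gripper_force: 31.1
x,y,z [-0.0684  0.0454 -0.0685] th nan zexp nan f -6.238321464297459 -3.489703503899659 3.570358310796794
```

```bash
python3 -m handwheel '[{"delta_pos":[-0.001,0.0005,0],"rot":[0,0,0],"grip":1},{"delta_pos":[-0.0009,0.0005,0],"rot":[0,0,0],"grip":1},{"delta_pos":[0,0,0],"rot":[0,0,0],"grip":1},{"delta_pos":[0,0,0],"rot":[0,0,0],"grip":1}]'
python3 st.py 2>/dev/null
```

```text
time_s: 14.87
ee_pos: [0.4558, -0.0199, 0.0848]
ee_rot: [0.994, -0.112, -0.001, -0.0]
contact_force: [-4.4, 0.4, 2.4]
grip_width: 0.0196
gripper_force: 30.9
x,y,z [-0.0684  0.0453 -0.0684] th nan zexp nan f -4.384993159873297 -0.5642133632070192 2.421836775360952
```

```bash
python3 -m handwheel '[{"delta_pos":[0,0,0],"rot":[0,0,0],"grip":0.3},{"delta_pos":[0,0,0],"rot":[0,0,0],"grip":0.0},{"delta_pos":[0,0,0],"rot":[0,0,0],"grip":-0.3},{"delta_pos":[0,0,0],"rot":[0,0,0],"grip":-0.6},{"delta_pos":[0,0,0],"rot":[0,0,0],"grip":-0.6},{"delta_pos":[0,0,0],"rot":[0,0,0],"grip":-0.6},{"delta_pos":[0,0,0],"rot":[0,0,0],"grip":-0.6}]'
python3 st.py 2>/dev/null
```

```text
time_s: 15.45
ee_pos: [0.4573, -0.0201, 0.0851]
ee_rot: [0.994, -0.112, 0.0, -0.0]
contact_force: [0.7, 0.5, -0.5]
grip_width: 0.0686
gripper_force: 0.0
x,y,z [-0.0669  0.0454 -0.0681] th 1.3890263581444802 zexp -0.05570759480863646 f 0.6225669883298152 0.6088872250457006 -0.4969474952223939
```

```bash
python3 -m handwheel '[{"delta_pos":[0,0,-0.01],"rot":[0,0,0],"grip":-0.6},{"delta_pos":[0,0,-0.02],"rot":[0,0,0],"grip":-0.6},{"delta_pos":[0,0,-0.02],"rot":[0,0,0],"grip":-0.6},{"delta_pos":[0,0,-0.02],"rot":[0,0,0],"grip":-0.6},{"delta_pos":[0,0,-0.02],"rot":[0,0,0],"grip":-0.6},{"delta_pos":[0,0,-0.02],"rot":[0,0,0],"grip":-0.6},{"delta_pos":[0,0,-0.02],"rot":[0,0,0],"grip":-0.6},{"delta_pos":[0,0,-0.02],"rot":[0,0,0],"grip":-0.6},{"delta_pos":[0,0,0],"rot":[0,0,0],"grip":-0.6},{"delta_pos":[0,0,0],"rot":[0,0,0],"grip":-0.6},{"delta_pos":[0,0,0],"rot":[0,0,0],"grip":-0.6}]'
python3 -c "
from h import *
c=cam('wrist');im=robot.capture('wrist');cv2.imwrite('pics/w3.png',cv2.resize(im[60:320,60:460,::-1],None,fx=2,fy=2,interpolation=3))"
```

```text
time_s: 16.37
ee_pos: [0.4565, -0.0201, 0.2346]
ee_rot: [0.994, -0.112, -0.0, 0.0]
contact_force: [-0.5, 0.3, -0.6]
grip_width: 0.068
gripper_force: 0.0
```

View pics/w3.png

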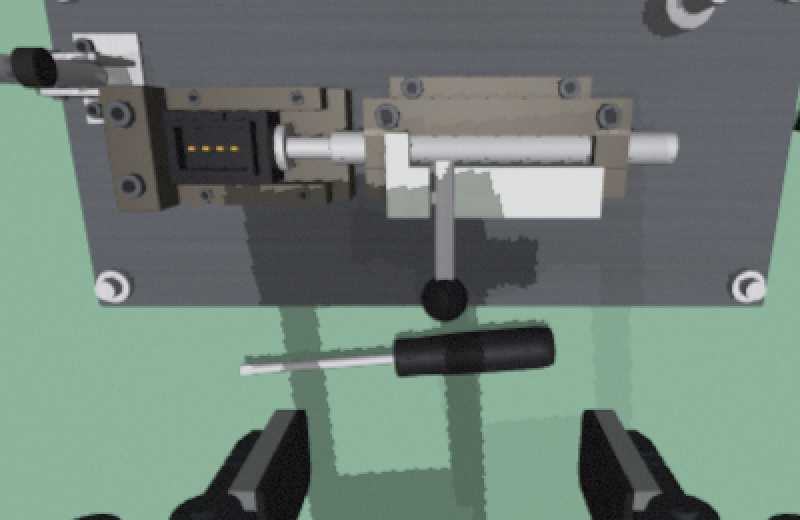

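The handle lies level in the notch, with the ball at (444,298) in the picture. The pad holds the housing against the stop and the robot is clear, so I'm handing in.

```bash
python3 -c "
from bench import robot
print(robot.sign_off())"
```

```text
the job is handed in; nothing more can be done
None
```

The housing is clamped against the end stop and the bolt stays locked with its handle fully down in the notch; the lug was felt at about 15 N and the arm touched nothing around the jig; handed in at about 16 s.

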